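# Put the seed jar in the draught frame and latch its gate

### The job

Stand the tall glass jar upright on the floor of the low open-topped draught frame, let go of it, and then push the frame's gate shut until its sprung tongue snaps in behind the strike pin, so that the gate stays shut by itself once you move away. Push gently (the frame and gate must never get more than 18 N) and leave the other things on the table where they are.

Things in the scene. Friction and masses are not known exactly. Their poses are not given: they have to be found in the camera images.
- jar_center (a point): centre of the tall closed clear-glass jar with a steel lid: 110 mm high, 56 mm across the body (lid 50 mm across, the top 16 mm), 0.2 to 0.4 kg; on its axis, 55 mm above its underside, z up. It starts standing on the table, left or right of the frame. Grip it across the body, at this height or up to 20 mm above.
- frame: the draught frame, fixed to the table: black floor plate 6 mm thick, clear panes in wooden rails at the sides and back, 90 mm high, no roof; 177 mm deep, 237 mm wide. Origin on the table in the middle of the gateway, in the plane of the shut gate; x points level into the frame, y left along the gateway, z up. Frame and gate must never be pressed with more than 18 N.
- frame_mid (a point): a good standing place for the jar: on top of the floor plate, 75 mm behind the gate plane and 10 mm right of the middle; axes as the frame's. The clear inside runs from frame x = 15 to 165 mm and y = -105 to 105 mm, but near the left gatepost (x below 70 mm, y above 60 mm) stand the gate's stop and plunger.
- gate_hinge (a point): a point on the gate's vertical hinge axis, at the right end of the gateway (80 mm right of the frame's origin), 50 mm above the table; axes as the frame's. The gate is a panel 16 mm thick (8 mm either side of the axis) and 158 mm wide, from 10 to 90 mm above the table.
- gate (a joint): opening angle of the gate, rad: 0 nominally shut, positive swings its free (left) end outward, counter-clockwise from above. It starts ajar at 0.34 to 0.58 and stays where left by light friction; over the last 34 mm a spring plunger pushes it out again unless the tongue has caught. Latched it rests anywhere from -0.095 to 0.095 rad (by the bracket's setting); not caught, above 0.115.
- gate_push (a point): where to push: on the gate's outer face, 125 mm from the hinge axis and 70 mm above the table. It moves with the gate; x is the gate's inward normal (the way to push), y along the gate to its free end, z up. Shutting takes a push rising to 7 to 12 N here. It falls to 2 to 6 N as the tongue rides its tip over the pin; it snaps out 2 to 4 mm later, and 2 mm on a firm stop makes the force climb again: past 8 N then, it is home.
- strike_nominal (a point): nominal place of the upright 8 mm strike pin at the left gatepost, 55 mm above the table; axes as the frame's. Pin, plunger and stop sit on one bracket that was set by hand up to 15 mm further in or out (along the frame's x) than this; that offset is not measured, so the angle at which the tongue snaps must be felt.
- tongue_tip (a point): tip of the steel latch tongue when out: 174 mm from the hinge axis, 14 mm proud of the gate's free edge, 52 mm above the table; moves with the gate, axes as gate_push. The tongue, 20 mm high, slides along the gate, sprung outward with 2 to 3 N; its slope faces into the frame, its flat outward. Riding over the pin presses it in by 9 mm; then it snaps out behind the pin.
- squat_jar: a squat clear glass jar with steel lid, 66 mm across and 70 mm high, loose; bystander. Origin at the centre of its underside.
- clay_pot: an empty terracotta pot, 80 mm across and 75 mm high, loose; bystander. Origin at the centre of its underside.
- cup: an empty white plastic cup, 72 mm across and 85 mm high, loose; bystander. Origin at the centre of its underside.
- tape_roll: a roll of label tape lying flat, 68 mm across, 22 mm high, loose; bystander. Origin at the centre of its underside.
- scoop: a small black-handled flat scoop lying on the table, about 25 mm high, loose; bystander.
- dibber: a wooden dibber (round stick, 20 mm thick, 140 mm long) lying on the table, loose; bystander.
Mind the look-alikes: they are no part of the job. What is shaped like the part that bears jar_center but blue, purple or red is not meant.

How it is judged:
On the way, in this order (a step that is already met when the one before it is completed fails the run):
1. the tall jar stands upright on the frame's floor, let go of (x of jar_center in the frame of frame between 0.035 and 0.14 m and y of jar_center in the frame of frame between -0.082 and 0.082 m and height (world z) of jar_center between 0.055 and 0.068 m and angle between jar_center's own z axis and vertical below 0.12 rad and contact force between the fingers and jar below 0.1 N), for 0.2 s.
2. the gate is shut and stays so by itself, untouched (its tongue has caught behind the strike) (value of joint gate below 0.105 rad and contact force between the fingers and frame below 0.1 N), for 0.2 s.
At the end, for the whole second after the job is handed in: The tall jar stands at rest, released, on the frame's floor (centre 35 to 140 mm behind the gate plane, within 82 mm of the middle, 55 to 68 mm above the table), upright within 0.12 rad; gate angle below 0.105 rad, held by its latch alone (all of step 1 and value of joint gate below 0.105 rad and linear speed of jar below 0.02 m/s); the robot touches nothing.
It fails at once if the frame, gate or tongue is pressed by the robot with more than 18 N (contact force between any of the fingers, the arm and frame above 18 N).
It fails at once if another thing on the table is moved by more than 30 mm (distance of any of squat_jar, clay_pot, cup, tape_roll, scoop, dibber from where it was at the start of the episode above 0.03 m).
It also fails if it takes over 72 s, if anything falls off the work surface, if the arm or the gripper's body presses on something with over 40 N, if the wrist force passes 120 N, or if a joint passes its speed limit or range.

### The arm

A 7-joint arm with a two-finger parallel gripper is mounted at the origin on the work surface. World frame = base frame: x ahead of the robot, y to its left, z up, the work surface at z = 0. Lengths are in m, angles in rad, forces in N, time in s.
With the tool pointing down it reaches from about 0.4 to 0.85 m from the base axis. Payload 4.5 kg.
Tool frame: the origin (TCP) lies at the very end of the fingers, on their centre line; the grasp point (between the pads) lies 19 mm behind it; z points along the fingers, y is the line along which they close (so a half turn about z gives the same grasp; the last joint's range is limited). The gripper opens to 88 mm and grips with 3 to 60 N. Pads are 18 mm wide; open, the fingers measure 123 mm over their backs; the gripper's body (75 mm by 187 mm) begins 45 mm behind the grasp point.
Start: joints at [1.264, 0.689, -0.195, 1.565, 0.157, 0.902, -0.215], TCP at [0.209, -0.589, 0.239] pointing down, gripper open.
Joint ranges: [-3.01, 3.01], [-0.46, 2.08], [-1.47, 1.51], [0.13, 2.56], [-1, 4.14], [0.04, 2.09], [-2.66, 2.66]. Speed limits (rad/s): [2.57, 2.57, 3.14, 3.14, 3.14, 3.14, 3.14].

### API

Orientations are given as a unit quaternion [x, y, z, w].
In Python, from plant import r gives the robot as it stands. The module is installed in compiled form; this text tells all that it offers.
- The arm moves only by the tool step_arm, never from a script. Its argument "increments" is a list of rows, each a list of 2 entries, a list of its own where there are three numbers: the shift along the world's x, y, z in cm, then the turn, a rotation vector about the world's x, y, z in degrees. A call has exactly 10 rows; each row shifts and turns the commanded pose from where the row before left it; what a row does not reach is not made up. A row lasts 1/10 s, in which the tool goes at most 50 mm and 8.59 degrees, less where a joint would pass 70% of its speed; a pose out of reach is approached as far as the arm can. A call is refused whole if a number of a shift passes 5 or a number of a turn 8.59, either way. A call with a gripper value outside its range is refused whole. "fingers" is the opening, from 0 (shut) to 1 (fully open), set as the call begins (left out, the last holds). The fingers move at their own pace and stop on an object; "grip_force" is the grip in N (left out, the last holds). Time passes only in rows, so rows that do not move let the fingers close, or fill a call up. It gives the time, the measured TCP pose, the force, the opening and the grip force at its end, in the units of the state.
- r.get_state(): the state, without advancing time (a new reading comes with each control period).
- r.snapshot(name): name is "scene" or "top" or "wrist"; returns (picture, depth): 400x640x3 uint8, red, green, blue; 400x640 float32, m along the optical axis (not along the pixel's ray), 0 where there is no reading.
- r.calibration(name): a dict with "fov_y" (degrees; the focal length in pixels is half the picture's height over the tangent of half this angle, whatever the lens; pixels are square), "cx", "cy" (the principal point, pixels), "k1" (the pictures are not rectified: a ray, as slopes to the right and down, at radius r is drawn at 1 + k1 r^2 times it, then the intrinsics apply), "R" (3x3) and "t" (3): a world point X has camera coordinates R X + t. Camera axes: x right, y down, z forward; pixel columns grow to the right and rows downward; lengths in m; the calibration is good to about 2 mm. A picture is of the moment at which its call begins: read the wrist's pose just before it. calibration takes no time and is no camera call; for the wrist camera it gives the pose at the moment of the call.
- r.finish_job(): hands the job in; it is judged then, once.
The state is a dict: "clock": time; "q": joint angles; "qd": joint speeds; "joint_torque": joint torques, N m; "tool_pos": TCP position; "eef_rot": TCP orientation; "contact_force": force on the tool from outside, world axes, zero at the start; "moment": the same for the moment, N m; "opening": opening from 0.0 (shut) to 1.0 (fully open); "finger_force": force on a finger pad.
Only numpy, scipy, OpenCV 4.12 (cv2) and the standard library are available. Lean on these libraries where they do the work, as an engineer would, in place of code of your own. Each camera call takes 0.05 s, during which the arm holds its last target. There are 200 camera calls.

## Working session

There is one attempt and no reset: what is moved stays moved. The work goes in short steps, Python scripts to look and compute and a tool call to move; the robot and the scene stay as the last step left them, time stands still between calls to the robot, and variables do not carry over. Pictures are saved under pics/ and viewed, at most 10 in all, crops included, and the job is handed in when it is done.

Besides the shell and the picture viewer there is one more tool, called after "Call:" as name(argument=value, ...) on one line, values as JSON. step_arm: Moves the arm, as the interface text tells. Its arguments: {"type":"object","properties":{"increments":{"type":"array","items":{"type":"array"}},"fingers":{"type":"number"},"grip_force":{"type":"number"}},"required":["increments"]}

```bash
mkdir -p pics
cat > h.py <<'E'
import numpy as np,cv2
from plant import r
def save(n,p): cv2.imwrite('pics/'+p,cv2.cvtColor(n,cv2.COLOR_RGB2BGR))
def cal(name):
    c=r.calibration(name); f=200/np.tan(np.radians(c['fov_y'])/2)
    return c,f,np.array(c['R']),np.array(c['t'])
def ray(name,u,v,C=None):
    c,f,R,t=C or cal(name); x=np.array([(u-c['cx'])/f,(v-c['cy'])/f]); s=x.copy()
    for _ in range(20): s=x/(1+c['k1']*(s@s))
    return -R.T@t, R.T@np.array([s[0],s[1],1])
def at_z(name,u,v,z,C=None):
    o,d=ray(name,u,v,C); return o+d*(z-o[2])/d[2]
def at_d(name,u,v,dep,C=None):
    o,d=ray(name,u,v,C); return o+d*dep
def proj(name,X,C=None):
    c,f,R,t=C or cal(name); p=R@np.array(X)+t; s=p[:2]/p[2]; s=s*(1+c['k1']*(s@s)); return s*f+[c['cx'],c['cy']]
E
python3 - <<'E'
from h import *
for n in['scene','top']:
    p,d=r.snapshot(n); save(p,n+'0.png'); np.save(n+'0.npy',d)
    c,f,R,t=cal(n); print(n,c['fov_y'],c['k1'],(-R.T@t).round(3),R.round(2).tolist())
s=r.get_state(); print(s)
E
```

```text
scene 46.887535857633154 -0.041331662941791865 [ 1.178 -0.318  1.122] [[0.47, 0.88, -0.0], [0.73, -0.39, -0.56], [-0.5, 0.26, -0.83]]
top 43.3995428641277 -0.15886519192203022 [0.274 0.011 1.33 ] [[-0.02, -1.0, -0.0], [-0.98, 0.02, -0.2], [0.2, -0.0, -0.98]]
{'clock': 0.1, 'q': array([ 1.2638125 ,  0.68992732, -0.19450211,  1.56621246,  0.15731427,
        0.90251301, -0.21511037]), 'qd': array([-0.00116041, -0.00084521,  0.00018098, -0.00292099, -0.00027712,
       -0.00118461,  0.00202884]), 'joint_torque': array([-3.04800487e-03, -5.28499961e+01, -1.27175085e+00, -1.53837186e+01,
       -5.26758889e-02,  1.97243950e-03,  5.56621126e-05]), 'tool_pos': array([ 0.2086496 , -0.58854841,  0.23798015]), 'eef_rot': array([ 9.85513165e-01,  1.69596892e-01, -2.11038961e-04, -8.07386753e-04]), 'contact_force': array([ 0.01764241, -0.26337921,  0.98653373]), 'moment': array([-0.02445007,  0.01203482, -0.02779012]), 'finger_force': 0.0, 'opening': 0.996546518023616}
```

View pics/scene0.png

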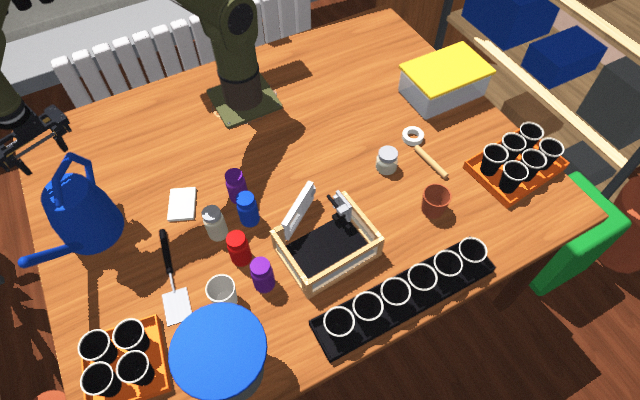

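View pics/top0.png

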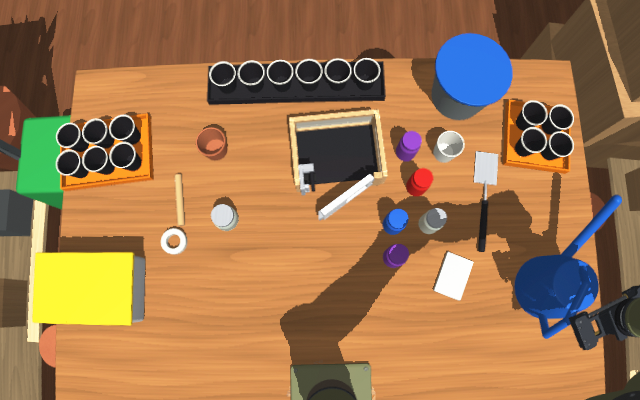

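Candidates for the jar: the clear jar at scene (214,222) / top (433,220). Look-alikes are blue at top (396,220), red (420,181), purple (410,145) and (396,256), and the squat jar at (224,216). I choose the clear one and check it in a crop that also shows the frame.

Run:
```python
from h import *
p=cv2.imread('pics/top0.png'); cv2.imwrite('pics/c1.png',cv2.resize(p[100:270,280:480],None,fx=3.5,fy=3.5,interpolation=cv2.INTER_CUBIC))
p=cv2.imread('pics/scene0.png'); cv2.imwrite('pics/c2.png',cv2.resize(p[150:300,190:390],None,fx=4,fy=4,interpolation=cv2.INTER_CUBIC))
```

```text
(no output)
```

View pics/c1.png

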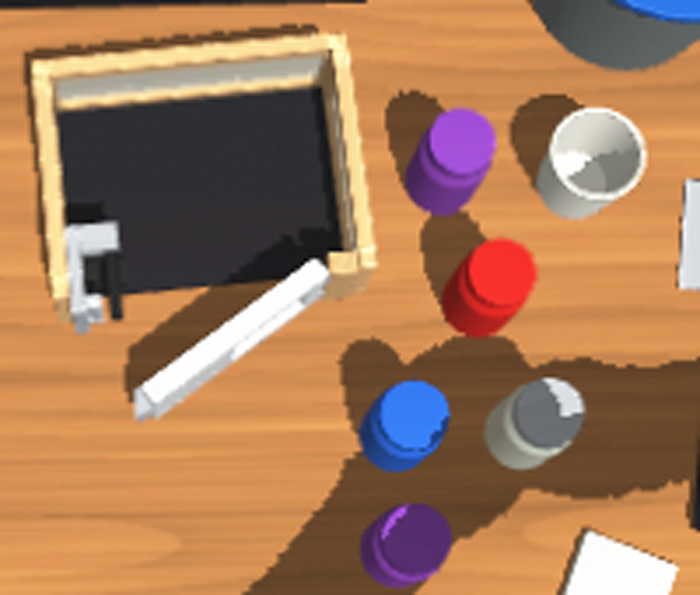

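View pics/c2.png

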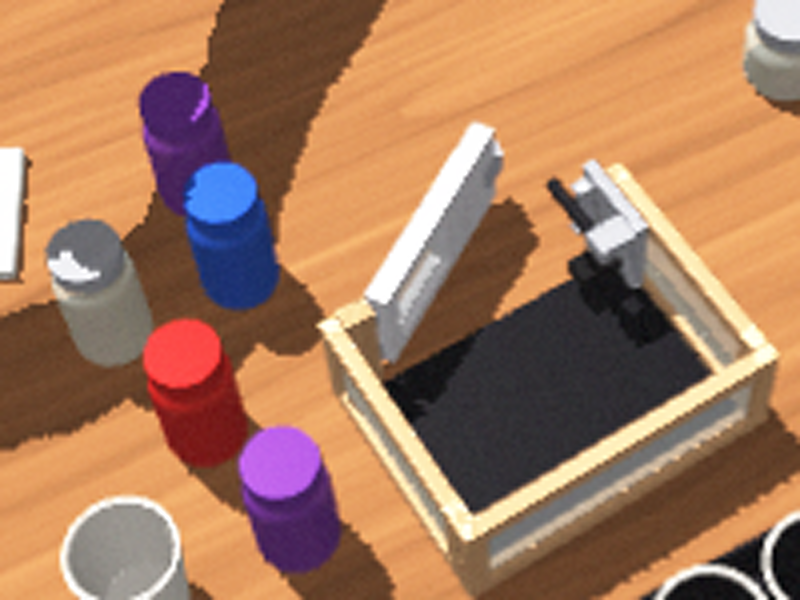

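The crop confirms the clear jar with the grey lid: lid centre about (548,414) in c1. In c2 the gate stands open, hinged at the rail end near the jars. The tongue, plunger and bracket are at the left post.

Run:
```python
from h import *
C=cal('top'); d=np.load('top0.npy')
g=lambda u,v,z: at_z('top',280+u/3.5,100+v/3.5,z,C)[:2].round(4)
print('lid',g(548,414,.11))
print('red',g(497,275,.11),'blue',g(412,416,.11),'purp',g(460,142,.11),g(407,538,.11),'cup',g(597,158,.085))
for n,u,v in[('BL',32,62),('BR',345,37),('FR',374,262),('FL',58,312),('gateFree',143,395),('gateHinge',320,268)]: print(n,g(u,v,.09))
P=np.array([at_d('top',u,v,d[v,u],C) for v in range(100,240) for u in range(280,480) if d[v,u]>0])
def rect(m):
    q=P[m][:,:2].astype(np.float32)*1000; return len(q),cv2.minAreaRect(q)
X=P
# lids
for n,c in[('clear',g(548,414,.11)),('blue',g(412,416,.11)),('red',g(497,275,.11))]:
    m=(np.linalg.norm(P[:,:2]-c,axis=1)<.04)&(P[:,2]>.103)&(P[:,2]<.117); print(n,rect(m),np.median(P[m],0).round(4))
m=(P[:,2]>.083)&(P[:,2]<.096)&(P[:,1]>-.16)
k=np.zeros((140,200),np.uint8)
idx=np.array([(v,u) for v in range(100,240) for u in range(280,480) if d[v,u]>0])
for v,u in idx[m]: k[v-100,u-280]=255
nl,L,st,ce=cv2.connectedComponentsWithStats(k)
lab=np.array([L[v-100,u-280] for v,u in idx])
for i in range(1,nl):
    if st[i][4]>20: print(st[i],rect(lab==i),np.median(P[lab==i],0).round(4)); 
    if st[i][4]>20: print(cv2.boxPoints(rect(lab==i)[1]).round(1).tolist())
np.save('P.npy',P)
```

```text
lid [ 0.4581 -0.2716]
red [ 0.5597 -0.2411] blue [ 0.459  -0.1745] purp [ 0.6597 -0.2202] [ 0.3733 -0.167 ] cup [ 0.6537 -0.3277]
BL [0.7349 0.0923]
BR [ 0.7499 -0.1424]
FR [ 0.5758 -0.1554]
FL [0.5435 0.0746]
gateFree [0.4815 0.0145]
gateHinge [ 0.5721 -0.1159]
clear (299, ((460.12249755859375, -271.4183349609375), (45.5543327331543, 48.12643814086914), 40.90351486206055)) [ 0.4594 -0.2716  0.1092]
blue (312, ((460.5025634765625, -173.95594787597656), (47.880226135253906, 46.813140869140625), 85.74209594726562)) [ 0.4611 -0.1745  0.1093]
red (303, ((563.5289916992188, -244.35867309570312), (49.02316665649414, 47.801727294921875), 50.416839599609375)) [ 0.5634 -0.2445  0.1096]
[  10    9   98   81 1211] (1211, ((649.1740112304688, -31.468505859375), (194.72935485839844, 238.24264526367188), 4.657490253448486)) [ 0.6727 -0.0093  0.0889]
[[542.5, 79.4000015258789], [561.7999877929688, -158.10000610351562], [755.9000244140625, -142.3000030517578], [736.5, 95.19999694824219]]
[ 40  74  53  41 403] (403, ((529.4276123046875, -51.219383239746094), (16.992095947265625, 158.30459594726562), 35.41462707519531)) [ 0.5287 -0.0499  0.0893]
[[476.6000061035156, 8.399999618530273], [568.4000244140625, -120.69999694824219], [582.2000122070312, -110.80000305175781], [490.5, 18.200000762939453]]
```

Run:
```python
from h import *
for n in['top','scene']:
    C=cal(n); d=np.load(n+'0.npy')
    P=np.array([at_d(n,u,v,d[v,u],C) for v in range(0,400,2) for u in range(0,640,2) if d[v,u]>0])
    print(n)
    for x in np.arange(.1,.8,.05):
        row=[]
        for y in np.arange(-.75,.15,.05):
            m=(abs(P[:,0]-x-.025)<.025)&(abs(P[:,1]-y-.025)<.025); row.append('%3d'%(P[m,2].max()*1000) if m.any() else '  .')
        print('%.2f'%x,' '.join(row))
P=np.load('P.npy'); o=np.array([.570,-.0377]); a=np.radians(4.66)
q=P[:,:2]-o; fx=q@[np.cos(a),np.sin(a)]; fy=q@[-np.sin(a),np.cos(a)]
m=(fx>-30e-3)&(fx<.08)&(fy>.04)&(fy<.115); print('bracket zmax',P[m,2].max())
m=(abs(fx)<.2)&(abs(fy)<.13)&(P[:,2]>.096);print(m.sum(),np.c_[fx,fy,P[:,2]][m][:10].round(3))
```

```text
top
0.10   5   6   6   6 346   8 697 775 785   5   6   7   4  15  16  10   7   6
0.15   1   3   5 473 350 346 692   5   5   6   5   8   6   8   6   7   5   7
0.20   7   4 345 474 393 344   5   8   7   7   8   5   5   6   7   5   6   6
0.25   1 319 346 246 195  97   6  14  16  15   7   8  12   5   7   6   5   5
0.30   5   . 202 222 193  29   6  16  18  19   8 106   8   7   4   4   7   5
0.35   5 142 141 138 106   7  22  16  17   6   6 114 107   6   7   4   7   5
0.40   5 220 170   6   8   5  23   7   6 114  82 111   6   7   4   5   4   6
0.45   7 244   4   5   6   5  24   7   7 114  91 115  87   5  93  92   5   6
0.50   5   4   6   5   7   5  22   6   5 111 111   5   5  93  93  83  87   8
0.55   3  34  19   6   7   7  13   6   6 114 114  93  94  93   9  88  95   4
0.60   5  89  92  94  92  32   7  89  85  84 113  92  95  13  10  89  99   5
0.65   4  89  92  92  92  15   9  84  84  86 113 111  92  11  12  12  95   6
0.70  26  89  91  94  89   6 185 184 181   5   5   6  93  91  93  95  95   7
0.75   4  88  93  91  89 182 184 184 185 184   5   6  91   2   3   7   6   6
scene
0.10   3   .
[... 643 characters left out ...]
3 108 109   3   3  91  93  92  88   4
0.55   5  29   3   3   3   6  10   4   3 110 112  93  92  92   8  84  94   3
0.60   4  89  90  92  91  31   8  83  85  85 108  89  92  11   9  85  91   4
0.65   4  89  90  89  90  22   4  85  85  85 112 109  93  10   9  10  92   1
0.70   3  91  91  91  89   1 183 182 183   5   2   2  93  91  92  92  92   5
0.75   .  90  89  91  92 180 183 182 185 181   3   4  93  90  91   2   3   5
bracket zmax 0.09575494084185054
193 [[ 0.144  0.114  0.097]
 [ 0.096 -0.112  0.097]
 [ 0.067 -0.106  0.096]
 [ 0.053 -0.109  0.096]
 [ 0.063  0.118  0.099]
 [-0.03  -0.022  0.096]
 [-0.041 -0.026  0.096]
 [-0.059  0.024  0.097]
 [-0.096 -0.122  0.107]
 [-0.096 -0.124  0.107]]
```

Call:
step_arm(increments=[[[0, 0, 5], [0, 0, 0]], [[0, 0, 5], [0, 0, 0]], [[2.9, 3.7, 0], [0, 0, 5]], [[2.9, 3.7, 0], [0, 0, 5]], [[2.9, 3.7, 0], [0, 0, 5]], [[2.9, 3.7, 0], [0, 0, 5]], [[2.9, 3.7, 0], [0, 0, 5]], [[2.9, 3.7, 0], [0, 0, 5]], [[2.9, 3.7, 0], [0, 0, 5]], [[2.9, 3.7, 0], [0, 0, 5]]], fingers=1, grip_force=20)

```text
clock: 1.1
tool_pos: [0.4415, -0.2914, 0.3386]
eef_rot: [0.867, 0.498, -0.0, -0.0]
contact_force: [0.7, 0.1, 0.6]
opening: 0.999
finger_force: 0.0
```

Run:
```python
from h import *
C=cal('wrist'); p,d=r.snapshot('wrist')
P=np.array([at_d('wrist',u,v,d[v,u],C) for v in range(0,400,2) for u in range(0,640,2) if d[v,u]>0])
print(proj('wrist',[.46,-.2715,.11],C))
m=(np.linalg.norm(P[:,:2]-[.46,-.2715],axis=1)<.04)&(P[:,2]>.1)&(P[:,2]<.12); print(m.sum(),cv2.minAreaRect(P[m][:,:2].astype(np.float32)*1000) if m.any() else '',P[m].mean(0))
save(p,'w1.png')
```

```text
[324.54904035 150.34176986]
376 ((460.9788513183594, -270.8954772949219), (46.9067497253418, 47.39944076538086), 59.56033706665039) [ 0.46107313 -0.2700975   0.1093728 ]
```

View pics/w1.png

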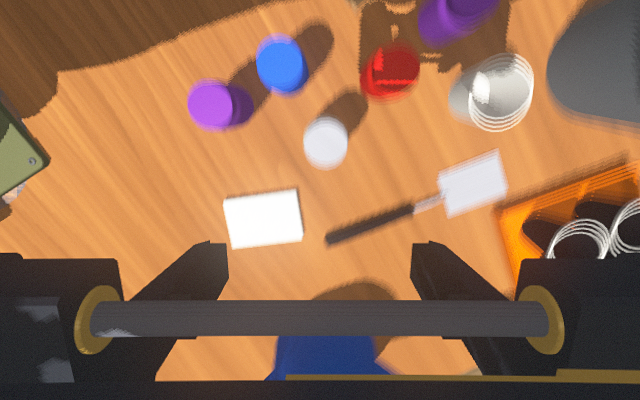

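The wrist view shows the clear jar's lid at (326,142). It lies between the blue, red and purple look-alikes and stands free of them. I will descend on it.

Call:
step_arm(increments=[[[1.9, 2.0, 0], [0, 0, 0]], [[0, 0, -4.5], [0, 0, 0]], [[0, 0, -4.5], [0, 0, 0]], [[0, 0, -4.5], [0, 0, 0]], [[0, 0, -4.5], [0, 0, 0]], [[0, 0, -3.5], [0, 0, 0]], [[0, 0, -3], [0, 0, 0]], [[0, 0, -2.5], [0, 0, 0]], [[0, 0, -1.4], [0, 0, 0]], [[0, 0, 0], [0, 0, 0]]])

```text
clock: 2.15
tool_pos: [0.4585, -0.2725, 0.0527]
eef_rot: [0.868, 0.496, -0.001, -0.002]
contact_force: [-0.2, -0.0, 0.3]
opening: 1.003
finger_force: 0.0
```

Call:
step_arm(increments=[[[0, 0, 0], [0, 0, 0]], [[0, 0, 0], [0, 0, 0]], [[0, 0, 0], [0, 0, 0]], [[0, 0, 0], [0, 0, 0]], [[0, 0, 0], [0, 0, 0]], [[0, 0, 0], [0, 0, 0]], [[0, 0, 0], [0, 0, 0]], [[0, 0, 0], [0, 0, 0]], [[0, 0, 0], [0, 0, 0]], [[0, 0, 0], [0, 0, 0]]], fingers=0, grip_force=20)

```text
clock: 3.15
tool_pos: [0.4603, -0.2734, 0.0554]
eef_rot: [0.868, 0.496, 0.0, 0.001]
contact_force: [-0.6, 0.1, 7.0]
opening: 0.626
finger_force: 20.0
```

Call:
step_arm(increments=[[[0, 0, 3], [0, 0, 0]], [[0, 0, 4], [0, 0, 0]], [[0, 0, 4], [0, 0, 0]], [[0, 0, 3], [0, 0, 0]], [[1, 1.3, 0], [0, 0, 0]], [[2, 2.5, 0], [0, 0, 0]], [[3, 3.8, 0], [0, 0, 0]], [[3, 3.8, 0], [0, 0, 0]], [[3, 3.8, 0], [0, 0, 0]], [[2, 2.5, 0], [0, 0, 0]]])

```text
clock: 4.15
tool_pos: [0.6013, -0.0915, 0.1943]
eef_rot: [0.867, 0.498, 0.001, -0.001]
contact_force: [0.8, -0.8, -2.4]
opening: 0.629
finger_force: 20.0
```

Call:
step_arm(increments=[[[1.5, 1.8, 0], [0, 0, 0]], [[1.5, 1.8, 0], [0, 0, 0]], [[1, 1.2, 0], [0, 0, 0]], [[0.5, 0.6, 0], [0, 0, 0]], [[0, 0, 0], [0, 0, 0]], [[0, 0, 0], [0, 0, 0]], [[0, 0, 0], [0, 0, 0]], [[0, 0, 0], [0, 0, 0]], [[0, 0, 0], [0, 0, 0]], [[0, 0, 0], [0, 0, 0]]])

```text
clock: 5.15
tool_pos: [0.6448, -0.0424, 0.1949]
eef_rot: [0.868, 0.496, 0.0, 0.0]
contact_force: [-0.4, 0.6, -2.9]
opening: 0.626
finger_force: 20.0
```

Run:
```python
from h import *
for n in['scene','wrist']:
    C=cal(n); p,d=r.snapshot(n); u,v=proj(n,[.645,-.042,.25],C); print(n,u,v)
    P=np.array([at_d(n,a,b,d[b,a],C) for b in range(0,400,1) for a in range(0,640,1) if d[b,a]>0])
    m=(np.linalg.norm(P[:,:2]-[.645,-.042],axis=1)<.04)&(P[:,2]>.12)&(P[:,2]<.3)
    for z in np.arange(.12,.3,.01):
        k=m&(abs(P[:,2]-z-.005)<.005); 
        if k.any(): print(z.round(3),k.sum(),P[k].min(0).round(3),P[k].max(0).round(3))
    if n=='scene': u,v=int(u),int(v); save(cv2.resize(p[v-60:v+110,u-100:u+100],None,fx=3.5,fy=3.5),'s1.png')
```

```text
scene 319.7108264540798 197.11621171388404
0.13 2 [ 0.671 -0.053  0.139] [ 0.672 -0.051  0.139]
0.14 25 [ 0.656 -0.067  0.14 ] [ 0.677 -0.033  0.15 ]
0.15 23 [ 0.662 -0.065  0.15 ] [ 0.678 -0.033  0.16 ]
0.16 1 [ 0.671 -0.056  0.162] [ 0.671 -0.056  0.162]
0.21 1 [ 0.655 -0.015  0.22 ] [ 0.655 -0.015  0.22 ]
0.24 78 [ 0.635 -0.063  0.243] [ 0.66  -0.031  0.25 ]
0.25 8 [ 0.639 -0.056  0.25 ] [ 0.658 -0.034  0.252]
0.26 1 [ 0.638 -0.006  0.27 ] [ 0.638 -0.006  0.27 ]
0.27 48 [ 0.612 -0.078  0.271] [ 0.682 -0.006  0.28 ]
0.28 23 [ 0.659 -0.074  0.28 ] [ 0.683 -0.042  0.289]
0.29 80 [ 0.648 -0.077  0.29 ] [ 0.685 -0.03   0.3  ]
wrist 321.0384465769734 338.9506430336111
0.14 147 [ 0.63  -0.04   0.143] [ 0.673 -0.011  0.15 ]
0.15 269 [ 0.63  -0.043  0.15 ] [ 0.673 -0.011  0.16 ]
0.16 308 [ 0.63  -0.042  0.16 ] [ 0.673 -0.011  0.17 ]
0.17 374 [ 0.63  -0.043  0.17 ] [ 0.673 -0.011  0.18 ]
0.18 434 [ 0.63  -0.043  0.18 ] [ 0.673 -0.011  0.19 ]
0.19 772 [ 0.617 -0.052  0.19 ] [ 0.684 -0.011  0.2  ]
0.2 1145 [ 0.617 -0.052  0.2  ] [ 0.684 -0.011  0.21 ]
0.21 2293 [ 0.617 -0.058  0.21 ] [ 0.684 -0.011  0.22 ]
0.22 3148 [ 0.617 -0.059  0.22 ] [ 0.684 -0.012  0.23 ]
0.23 2091 [ 0.609 -0.069  0.23 ] [ 0.684 -0.013  0.24 ]
0.24 11395 [ 0.608 -0.069  0.24 ] [ 0.684 -0.012  0.25 ]
0.25 1099 [ 0.608 -0.068  0.25 ] [ 0.679 -0.015  0.26 ]
0.26 1449 [ 0.611 -0.062  0.26 ] [ 0.684 -0.005  0.27 ]
0.27 11418 [ 0.616 -0.054  0.27 ] [ 0.685 -0.004  0.28 ]
0.28 1879 [ 0.62  -0.045  0.28 ] [ 0.685 -0.008  0.29 ]
0.29 7361 [ 0.628 -0.039  0.29 ] [ 0.685 -0.005  0.296]
```

View pics/s1.png

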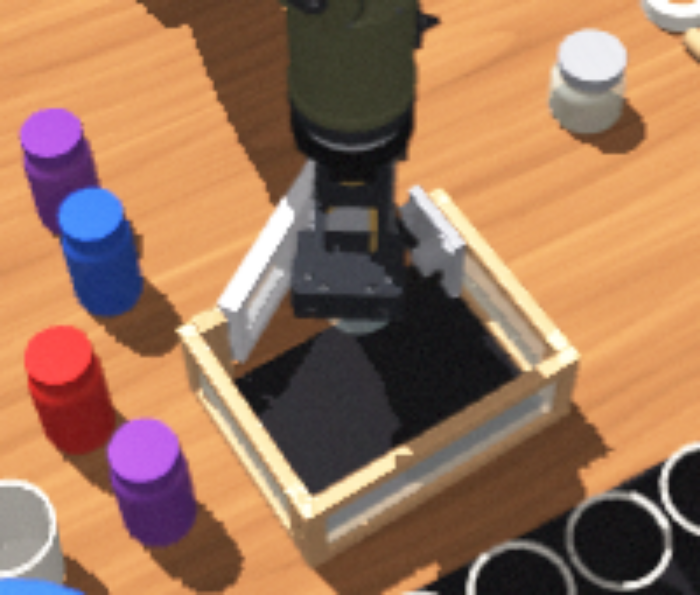

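The jar hangs upright above the floor plate with its underside at about z 0.140. Everything else is undisturbed. I will lower it.

Call:
step_arm(increments=[[[0, 0, -2], [0, 0, 0]], [[0, 0, -3], [0, 0, 0]], [[0, 0, -3], [0, 0, 0]], [[0, 0, -2], [0, 0, 0]], [[0, 0, -1.5], [0, 0, 0]], [[0, 0, -0.7], [0, 0, 0]], [[0, 0, -0.4], [0, 0, 0]], [[0, 0, -0.3], [0, 0, 0]], [[0, 0, -0.1], [0, 0, 0]], [[0, 0, 0], [0, 0, 0]]])

```text
clock: 6.25
tool_pos: [0.6454, -0.0421, 0.0653]
eef_rot: [0.868, 0.496, 0.0, 0.0]
contact_force: [-0.3, 0.8, -2.8]
opening: 0.631
finger_force: 20.0
```

Call:
step_arm(increments=[[[0, 0, -0.1], [0, 0, 0]], [[0, 0, -0.1], [0, 0, 0]], [[0, 0, -0.1], [0, 0, 0]], [[0, 0, 0], [0, 0, 0]], [[0, 0, 0], [0, 0, 0]], [[0, 0, 0], [0, 0, 0]], [[0, 0, 0], [0, 0, 0]], [[0, 0, 0], [0, 0, 0]], [[0, 0, 0], [0, 0, 0]], [[0, 0, 0], [0, 0, 0]]])

```text
clock: 7.25
tool_pos: [0.6449, -0.0421, 0.0617]
eef_rot: [0.868, 0.496, -0.0, 0.0]
contact_force: [0.3, 0.4, -2.5]
opening: 0.625
finger_force: 20.0
```

Call:
step_arm(increments=[[[0, 0, -0.1], [0, 0, 0]], [[0, 0, 0], [0, 0, 0]], [[0, 0, 0], [0, 0, 0]], [[0, 0, 0], [0, 0, 0]], [[0, 0, 0], [0, 0, 0]], [[0, 0, 0], [0, 0, 0]], [[0, 0, 0], [0, 0, 0]], [[0, 0, 0], [0, 0, 0]], [[0, 0, 0], [0, 0, 0]], [[0, 0, 0], [0, 0, 0]]])

```text
clock: 8.25
tool_pos: [0.645, -0.042, 0.0615]
eef_rot: [0.868, 0.496, 0.0, 0.0]
contact_force: [-2.7, 0.1, 6.0]
opening: 0.625
finger_force: 20.0
```

Contact with the floor. Opening, then rising.

Call:
step_arm(increments=[[[0, 0, 0], [0, 0, 0]], [[0, 0, 0], [0, 0, 0]], [[0, 0, 0], [0, 0, 0]], [[0, 0, 0], [0, 0, 0]], [[0, 0, 0], [0, 0, 0]], [[0, 0, 0], [0, 0, 0]], [[0, 0, 0], [0, 0, 0]], [[0, 0, 0], [0, 0, 0]], [[0, 0, 0], [0, 0, 0]], [[0, 0, 0], [0, 0, 0]]], fingers=1)

```text
clock: 9.25
tool_pos: [0.6449, -0.0421, 0.0608]
eef_rot: [0.868, 0.496, 0.0, 0.0]
contact_force: [-0.8, -0.7, -1.0]
opening: 0.997
finger_force: 0.0
```

Call:
step_arm(increments=[[[0, 0, 1], [0, 0, 0]], [[0, 0, 2], [0, 0, 0]], [[0, 0, 3], [0, 0, 0]], [[0, 0, 4], [0, 0, 0]], [[0, 0, 4], [0, 0, 0]], [[0, 0, 2], [0, 0, 0]], [[-3, 0, 0], [0, 0, 8]], [[-4, 0, 0], [0, 0, 8]], [[-4, 0, 0], [0, 0, 8]], [[-4, 0, 0], [0, 0, 8]]])

```text
clock: 10.25
tool_pos: [0.4935, -0.0421, 0.2216]
eef_rot: [0.696, 0.719, 0.0, 0.001]
contact_force: [-0.7, -0.4, -0.6]
opening: 1.002
finger_force: 0.0
```

```bash
cat > gate.py <<'E'
from h import *
C=cal('top'); p,d=r.snapshot('top')
idx=np.array([(v,u) for v in range(100,240) for u in range(280,400) if d[v,u]>0])
P=np.array([at_d('top',u,v,d[v,u],C) for v,u in idx])
o=np.array([.570,-.0377]); a=np.radians(4.66)
q=P[:,:2]-o; F=np.c_[q@[np.cos(a),np.sin(a)],q@[-np.sin(a),np.cos(a)],P[:,2]]
def gate():
    D=F-[0,-.08,0]; rr=np.hypot(D[:,0],D[:,1]); th=np.arctan2(-D[:,0],D[:,1])
    m=(abs(F[:,2]-.09)<.008)&(rr>.05)&(rr<.15)&(th>-.15)&(th<.7)
    return m.sum(),np.median(th[m]),th[m].min(),th[m].max()
m=(abs(F[:,2]-.116)<.008)&(F[:,0]>.02)&(F[:,0]<.15)&(abs(F[:,1])<.09)
print('lid',m.sum(),F[m].mean(0),cv2.minAreaRect(F[m][:,:2].astype(np.float32)*1000) if m.any() else '')
print('gate',gate())
E
python3 - <<'E'
from gate import *
save(p,'t2.png'); print(r.get_state()['q'].round(2))
E
```

```text
lid 4 [0.09605137 0.00165941 0.11750426] ((95.75074768066406, 2.355964183807373), (0.9786511659622192, 11.518967628479004), 26.571983337402344)
gate (np.int64(72), np.float64(0.5418838370550337), np.float64(0.4783766594514458), np.float64(0.6005675466513836))
[ 0.32  0.58 -0.51  1.98  0.43  0.71 -0.42]
```

Call:
step_arm(increments=[[[-0.5, 0, -0.5], [0, 0, -8.4]], [[-0.5, 0, -0.5], [0, 0, -8.4]], [[-0.5, 0, -0.5], [0, 0, -8.4]], [[-0.5, 0, -0.5], [0, 0, -8.4]], [[0, 0, 0], [0, 0, -8.4]], [[0, 0, 0], [0, 0, -8.4]], [[0, 0, 0], [0, 0, -8.4]], [[0, 0, 0], [0, 0, -8.4]], [[0, 0, 0], [0, 0, -8.4]], [[0, 0, 0], [0, 0, -8.4]]], fingers=0)

```text
clock: 11.3
tool_pos: [0.4755, -0.0418, 0.2015]
eef_rot: [0.998, 0.063, 0.001, -0.0]
contact_force: [0.4, 0.4, -0.2]
opening: 0.113
finger_force: 0.0
```

Run:
```python
from gate import *
print(r.get_state()['q'].round(2),r.get_state()['opening'])
s,_=r.snapshot('scene'); a=cv2.resize(s[150:300,220:400],None,fx=4.4,fy=4,interpolation=cv2.INTER_CUBIC); save(a,'s3.png')
```

```text
lid 176 [ 0.08315926 -0.00924645  0.11546946] ((83.73863220214844, -8.294183731079102), (29.96642303466797, 46.312557220458984), 2.1118385791778564)
gate (np.int64(7), np.float64(0.508882637498073), np.float64(0.4884459198921144), np.float64(0.5289560043824437))
[ 0.03  0.56 -0.05  2.05  0.06  0.54 -1.52] 0.06940800754289732
```

View pics/s3.png

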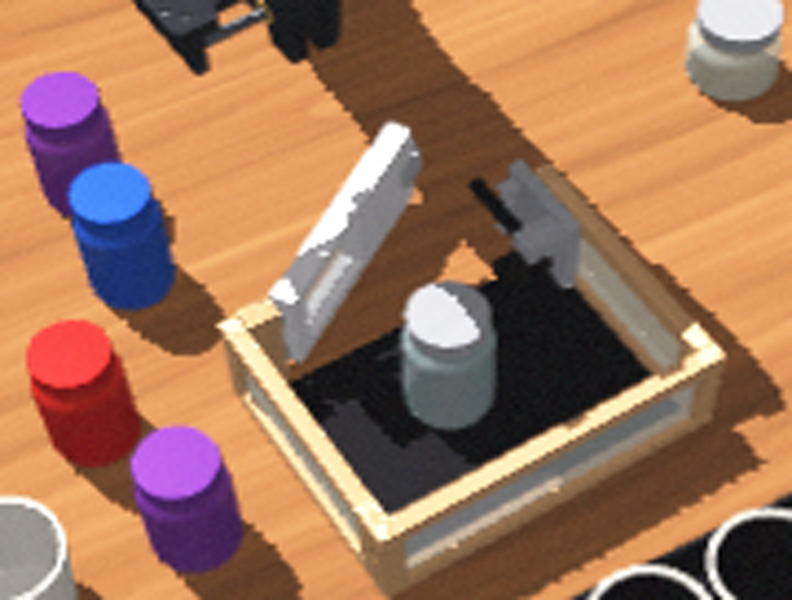

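The jar stands upright and free on the floor plate, with its lid at about (448,320) in the crop. The gate is still ajar. Next, lower the closed fingers outside the gate.

Call:
step_arm(increments=[[[0, 0, -2], [0, 0, 0]], [[0, 0, -3], [0, 0, 0]], [[0, 0, -3], [0, 0, 0]], [[0, 0, -3], [0, 0, 0]], [[0, 0, -2], [0, 0, 0]], [[0, 0, -1], [0, 0, 0]], [[0, 0, -0.5], [0, 0, 0]], [[0, 0, 0], [0, 0, 0]], [[0, 0, 0], [0, 0, 0]], [[0, 0, 0], [0, 0, 0]]])

```text
clock: 12.4
tool_pos: [0.4756, -0.0421, 0.0566]
eef_rot: [0.998, 0.066, 0.001, 0.0]
contact_force: [0.1, -0.4, -0.1]
opening: 0.004
finger_force: 0.0
```

Run:
```python
import numpy as np
a=np.radians(4.66);o=np.array([570,-37.7]);M=np.array([[np.cos(a),-np.sin(a)],[np.sin(a),np.cos(a)]])
for h in(9,12):
  for t in[.54,.45,.4,.35,.3,.25,.2,.15,.1,.05,0,-.05,-.1]:
    u=np.array([-np.sin(t),np.cos(t)]);n=np.array([np.cos(t),np.sin(t)])
    # tool rect aligned to th=.05: flat contact offset support
    al=t-.05; off=h*np.cos(al)+17.5*abs(np.sin(al))
    print(h,t,(o+M@(np.array([0,-80])+120*u-(8+off)*n)).round(1), 'n',(M@n).round(2))
```

```text
9 0.54 [487.  -33.9] n [0.81 0.58]
9 0.45 [495.8 -25.7] n [0.86 0.51]
9 0.4 [501.  -21.5] n [0.89 0.46]
9 0.35 [506.6 -17.5] n [0.91 0.42]
9 0.3 [512.3 -13.9] n [0.93 0.37]
9 0.25 [518.3 -10.6] n [0.95 0.33]
9 0.2 [524.4  -7.6] n [0.96 0.28]
9 0.15 [530.8  -4.9] n [0.97 0.23]
9 0.1 [537.3  -2.6] n [0.98 0.18]
9 0.05 [543.9  -0.7] n [0.99 0.13]
9 0 [548.9   0.7] n [1.   0.08]
9 -0.05 [554.    1.9] n [1.   0.03]
9 -0.1 [559.2   2.9] n [ 1.   -0.02]
12 0.54 [484.8 -35.5] n [0.81 0.58]
12 0.45 [493.4 -27.1] n [0.86 0.51]
12 0.4 [498.5 -22.8] n [0.89 0.46]
12 0.35 [504.  -18.7] n [0.91 0.42]
12 0.3 [509.6 -15. ] n [0.93 0.37]
12 0.25 [515.5 -11.5] n [0.95 0.33]
12 0.2 [521.6  -8.4] n [0.96 0.28]
12 0.15 [527.9  -5.6] n [0.97 0.23]
12 0.1 [534.3  -3.2] n [0.98 0.18]
12 0.05 [541.   -1.1] n [0.99 0.13]
12 0 [5.46e+02 5.00e-01] n [1.   0.08]
12 -0.05 [551.1   1.8] n [1.   0.03]
12 -0.1 [556.3   3. ] n [ 1.   -0.02]
```

Call:
step_arm(increments=[[[0.25, 0.2, 0], [0, 0, 0]], [[0.25, 0.2, 0], [0, 0, 0]], [[0.25, 0.2, 0], [0, 0, 0]], [[0.25, 0.2, 0], [0, 0, 0]], [[0.2, 0.2, 0], [0, 0, 0]], [[0.3, 0.25, 0], [0, 0, 0]], [[0.3, 0.25, 0], [0, 0, 0]], [[0.3, 0.25, 0], [0, 0, 0]], [[0.3, 0.25, 0], [0, 0, 0]], [[0.3, 0.25, 0], [0, 0, 0]]])

```text
clock: 13.4
tool_pos: [0.5021, -0.0194, 0.0557]
eef_rot: [0.998, 0.066, -0.0, 0.0]
contact_force: [-0.1, -0.4, 0.6]
opening: 0.002
finger_force: 0.2
```

Call:
step_arm(increments=[[[0.15, 0.1, 0], [0, 0, 0]], [[0.15, 0.1, 0], [0, 0, 0]], [[0.15, 0.1, 0], [0, 0, 0]], [[0.15, 0.1, 0], [0, 0, 0]], [[0.15, 0.1, 0], [0, 0, 0]], [[0.1, 0.05, 0], [0, 0, 0]], [[0.1, 0.05, 0], [0, 0, 0]], [[0.1, 0.05, 0], [0, 0, 0]], [[0, 0, 0], [0, 0, 0]], [[0, 0, 0], [0, 0, 0]]])

```text
clock: 14.4
tool_pos: [0.5125, -0.013, 0.0558]
eef_rot: [0.998, 0.066, 0.0, -0.0]
contact_force: [0.2, -0.3, -0.7]
opening: 0.005
finger_force: 0.0
```

Call:
step_arm(increments=[[[0.1, 0.05, 0], [0, 0, 0]], [[0.1, 0.05, 0], [0, 0, 0]], [[0.1, 0.05, 0], [0, 0, 0]], [[0.1, 0.05, 0], [0, 0, 0]], [[0.1, 0.0, 0], [0, 0, 0]], [[0.1, 0.0, 0], [0, 0, 0]], [[0, 0, 0], [0, 0, 0]], [[0, 0, 0], [0, 0, 0]], [[0, 0, 0], [0, 0, 0]], [[0, 0, 0], [0, 0, 0]]])

```text
clock: 15.4
tool_pos: [0.5184, -0.0111, 0.0558]
eef_rot: [0.998, 0.066, 0.0, 0.0]
contact_force: [0.1, 0.1, -0.9]
opening: 0.005
finger_force: 0.0
```

Run:
```python
from gate import *
s=r.get_state(); print(s['contact_force'].round(2),s['tool_pos'].round(4)); save(cv2.resize(p[100:240,280:440],None,fx=4,fy=4),'t4.png')
```

```text
lid 1 [ 0.10016185 -0.00087877  0.11023078] ((100.16184997558594, -0.8787674307823181), (0.0, 0.0), 0.0)
  return _methods._mean(a, axis=axis, dtype=dtype,
  ret = ret.dtype.type(ret / rcount)
Traceback (most recent call last):
  File "gate.py", line 13, in <module>
    print('gate',gate())
                 ~~~~^^
  File "gate.py", line 10, in gate
    return m.sum(),np.median(th[m]),th[m].min(),th[m].max()
                                    ~~~~~~~~~^^
ValueError: zero-size array to reduction operation minimum which has no identity
```

Call:
step_arm(increments=[[[0.1, 0.0, 0], [0, 0, 0]], [[0.1, 0.05, 0], [0, 0, 0]], [[0.1, 0.05, 0], [0, 0, 0]], [[0.1, 0.05, 0], [0, 0, 0]], [[0, 0, 0], [0, 0, 0]], [[0, 0, 0], [0, 0, 0]], [[0, 0, 0], [0, 0, 0]], [[0, 0, 0], [0, 0, 0]], [[0, 0, 0], [0, 0, 0]], [[0, 0, 0], [0, 0, 0]]])

```text
clock: 16.45
tool_pos: [0.5224, -0.0096, 0.0557]
eef_rot: [0.998, 0.066, -0.0, 0.0]
contact_force: [-0.8, -0.0, -0.3]
opening: 0.004
finger_force: 0.0
```

Run:
```python
from h import *
p,d=r.snapshot('scene'); save(cv2.resize(p[150:300,220:400],None,fx=4.4,fy=4,interpolation=cv2.INTER_CUBIC),'s5.png')
```

```text
(no output)
```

View pics/s5.png

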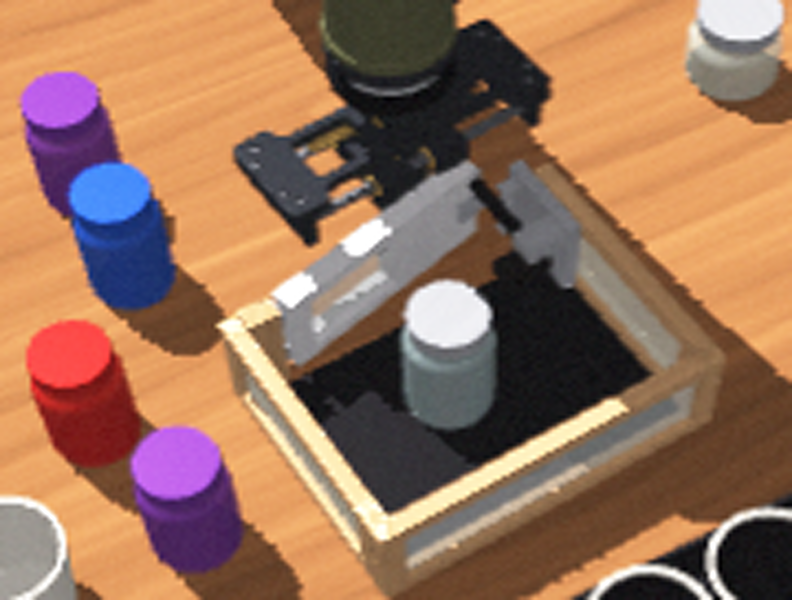

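The gate is partly closed now, with its free end at about (475,180) close to the black plunger. I keep pushing in small steps.

Call:
step_arm(increments=[[[0.1, 0.05, 0], [0, 0, 0]], [[0.1, 0.0, 0], [0, 0, 0]], [[0.1, 0.05, 0], [0, 0, 0]], [[0.1, 0.0, 0], [0, 0, 0]], [[0.1, 0.05, 0], [0, 0, 0]], [[0, 0, 0], [0, 0, 0]], [[0, 0, 0], [0, 0, 0]], [[0, 0, 0], [0, 0, 0]], [[0, 0, 0], [0, 0, 0]], [[0, 0, 0], [0, 0, 0]]])

```text
clock: 17.5
tool_pos: [0.5272, -0.008, 0.0557]
eef_rot: [0.998, 0.066, -0.0, -0.0]
contact_force: [-2.9, 0.4, 0.3]
opening: 0.005
finger_force: 1.1
```

Call:
step_arm(increments=[[[0.1, 0.05, 0], [0, 0, 0]], [[0.1, 0.0, 0], [0, 0, 0]], [[0.1, 0.05, 0], [0, 0, 0]], [[0, 0, 0], [0, 0, 0]], [[0, 0, 0], [0, 0, 0]], [[0, 0, 0], [0, 0, 0]], [[0, 0, 0], [0, 0, 0]], [[0, 0, 0], [0, 0, 0]], [[0, 0, 0], [0, 0, 0]], [[0, 0, 0], [0, 0, 0]]])

```text
clock: 18.5
tool_pos: [0.5304, -0.0071, 0.0557]
eef_rot: [0.998, 0.066, -0.0, 0.0]
contact_force: [-2.1, 1.3, -0.2]
opening: 0.004
finger_force: 1.0
```

Call:
step_arm(increments=[[[0.1, 0.05, 0], [0, 0, 0]], [[0.1, 0.0, 0], [0, 0, 0]], [[0.1, 0.0, 0], [0, 0, 0]], [[0.1, 0.05, 0], [0, 0, 0]], [[0, 0, 0], [0, 0, 0]], [[0, 0, 0], [0, 0, 0]], [[0, 0, 0], [0, 0, 0]], [[0, 0, 0], [0, 0, 0]], [[0, 0, 0], [0, 0, 0]], [[0, 0, 0], [0, 0, 0]]])

```text
clock: 19.5
tool_pos: [0.5344, -0.0061, 0.0558]
eef_rot: [0.998, 0.066, 0.0, 0.0]
contact_force: [-2.7, 0.9, -0.4]
opening: 0.007
finger_force: 1.1
```

Call:
step_arm(increments=[[[0.1, 0.0, 0], [0, 0, 0]], [[0.1, 0.05, 0], [0, 0, 0]], [[0.1, 0.0, 0], [0, 0, 0]], [[0, 0, 0], [0, 0, 0]], [[0, 0, 0], [0, 0, 0]], [[0, 0, 0], [0, 0, 0]], [[0, 0, 0], [0, 0, 0]], [[0, 0, 0], [0, 0, 0]], [[0, 0, 0], [0, 0, 0]], [[0, 0, 0], [0, 0, 0]]])

```text
clock: 20.5
tool_pos: [0.5358, -0.0058, 0.0557]
eef_rot: [0.998, 0.066, -0.002, 0.0]
contact_force: [-5.9, 1.0, 2.3]
opening: 0.006
finger_force: 2.8
```

Call:
step_arm(increments=[[[0.05, 0.0, 0], [0, 0, 0]], [[0.05, 0.0, 0], [0, 0, 0]], [[0.05, 0, 0], [0, 0, 0]], [[0, 0, 0], [0, 0, 0]], [[0, 0, 0], [0, 0, 0]], [[0, 0, 0], [0, 0, 0]], [[0, 0, 0], [0, 0, 0]], [[0, 0, 0], [0, 0, 0]], [[0, 0, 0], [0, 0, 0]], [[0, 0, 0], [0, 0, 0]]])

```text
clock: 21.5
tool_pos: [0.5367, -0.0056, 0.0557]
eef_rot: [0.998, 0.066, -0.002, 0.0]
contact_force: [-5.7, 0.3, 3.5]
opening: 0.005
finger_force: 3.2
```

Call:
step_arm(increments=[[[0.05, 0.0, 0], [0, 0, 0]], [[0.05, 0.0, 0], [0, 0, 0]], [[0.05, 0, 0], [0, 0, 0]], [[0, 0, 0], [0, 0, 0]], [[0, 0, 0], [0, 0, 0]], [[0, 0, 0], [0, 0, 0]], [[0, 0, 0], [0, 0, 0]], [[0, 0, 0], [0, 0, 0]], [[0, 0, 0], [0, 0, 0]], [[0, 0, 0], [0, 0, 0]]])

```text
clock: 22.5
tool_pos: [0.538, -0.0052, 0.0557]
eef_rot: [0.998, 0.066, -0.002, -0.0]
contact_force: [-7.8, 2.0, 3.3]
opening: 0.004
finger_force: 3.4
```

Call:
step_arm(increments=[[[0.05, 0.0, 0], [0, 0, 0]], [[0.05, 0.0, 0], [0, 0, 0]], [[0, 0, 0], [0, 0, 0]], [[0, 0, 0], [0, 0, 0]], [[0, 0, 0], [0, 0, 0]], [[0, 0, 0], [0, 0, 0]], [[0, 0, 0], [0, 0, 0]], [[0, 0, 0], [0, 0, 0]], [[0, 0, 0], [0, 0, 0]], [[0, 0, 0], [0, 0, 0]]])

```text
clock: 23.5
tool_pos: [0.5387, -0.0051, 0.0557]
eef_rot: [0.998, 0.066, -0.003, -0.0]
contact_force: [-8.3, 2.8, 4.9]
opening: 0.003
finger_force: 3.6
```

Call:
step_arm(increments=[[[0.05, 0.0, 0.05], [0, 0, 0]], [[0.05, 0.0, 0], [0, 0, 0]], [[0, 0, 0], [0, 0, 0]], [[0, 0, 0], [0, 0, 0]], [[0, 0, 0], [0, 0, 0]], [[0, 0, 0], [0, 0, 0]], [[0, 0, 0], [0, 0, 0]], [[0, 0, 0], [0, 0, 0]], [[0, 0, 0], [0, 0, 0]], [[0, 0, 0], [0, 0, 0]]])

```text
clock: 24.5
tool_pos: [0.539, -0.005, 0.0557]
eef_rot: [0.998, 0.066, -0.003, -0.0]
contact_force: [-7.9, 1.4, 1.5]
opening: 0.002
finger_force: 3.8
```

Call:
step_arm(increments=[[[0.05, 0.0, 0], [0, 0, 0]], [[0.05, 0.0, 0], [0, 0, 0]], [[0, 0, 0], [0, 0, 0]], [[0, 0, 0], [0, 0, 0]], [[0, 0, 0], [0, 0, 0]], [[0, 0, 0], [0, 0, 0]], [[0, 0, 0], [0, 0, 0]], [[0, 0, 0], [0, 0, 0]], [[0, 0, 0], [0, 0, 0]], [[0, 0, 0], [0, 0, 0]]])

```text
clock: 25.5
tool_pos: [0.5398, -0.0049, 0.0557]
eef_rot: [0.998, 0.066, -0.004, -0.0]
contact_force: [-8.6, 2.8, 2.4]
opening: 0.008
finger_force: 3.9
```

Call:
step_arm(increments=[[[0.05, 0.0, 0], [0, 0, 0]], [[0.05, 0.0, 0], [0, 0, 0]], [[0.05, 0, 0], [0, 0, 0]], [[0, 0, 0], [0, 0, 0]], [[0, 0, 0], [0, 0, 0]], [[0, 0, 0], [0, 0, 0]], [[0, 0, 0], [0, 0, 0]], [[0, 0, 0], [0, 0, 0]], [[0, 0, 0], [0, 0, 0]], [[0, 0, 0], [0, 0, 0]]])

```text
clock: 26.5
tool_pos: [0.5409, -0.0046, 0.0558]
eef_rot: [0.998, 0.066, -0.004, -0.001]
contact_force: [-9.5, 2.9, 2.9]
opening: 0.006
finger_force: 4.3
```

Call:
step_arm(increments=[[[0.05, 0.0, 0], [0, 0, 0]], [[0.05, 0.0, 0], [0, 0, 0]], [[0, 0, 0], [0, 0, 0]], [[0, 0, 0], [0, 0, 0]], [[0, 0, 0], [0, 0, 0]], [[0, 0, 0], [0, 0, 0]], [[0, 0, 0], [0, 0, 0]], [[0, 0, 0], [0, 0, 0]], [[0, 0, 0], [0, 0, 0]], [[0, 0, 0], [0, 0, 0]]])

```text
clock: 27.5
tool_pos: [0.5418, -0.0044, 0.0557]
eef_rot: [0.998, 0.066, -0.004, -0.001]
contact_force: [-9.8, 4.9, 2.5]
opening: 0.006
finger_force: 4.4
```

Call:
step_arm(increments=[[[0.05, 0.05, 0], [0, 0, 0]], [[0.05, 0.05, 0], [0, 0, 0]], [[0, 0, 0], [0, 0, 0]], [[0, 0, 0], [0, 0, 0]], [[0, 0, 0], [0, 0, 0]], [[0, 0, 0], [0, 0, 0]], [[0, 0, 0], [0, 0, 0]], [[0, 0, 0], [0, 0, 0]], [[0, 0, 0], [0, 0, 0]], [[0, 0, 0], [0, 0, 0]]])

```text
clock: 28.5
tool_pos: [0.5425, -0.0042, 0.0557]
eef_rot: [0.998, 0.066, -0.004, -0.0]
contact_force: [-9.4, 2.2, 3.2]
opening: 0.005
finger_force: 4.7
```

Call:
step_arm(increments=[[[0.05, 0.05, 0], [0, 0, 0]], [[0.05, 0.0, 0], [0, 0, 0]], [[0, 0, 0], [0, 0, 0]], [[0, 0, 0], [0, 0, 0]], [[0, 0, 0], [0, 0, 0]], [[0, 0, 0], [0, 0, 0]], [[0, 0, 0], [0, 0, 0]], [[0, 0, 0], [0, 0, 0]], [[0, 0, 0], [0, 0, 0]], [[0, 0, 0], [0, 0, 0]]])

```text
clock: 29.5
tool_pos: [0.543, -0.0041, 0.0557]
eef_rot: [0.998, 0.066, -0.005, -0.0]
contact_force: [-11.0, 1.5, 4.3]
opening: 0.006
finger_force: 5.2
```

Call:
step_arm(increments=[[[0.05, 0.0, 0.05], [0, 0, 0]], [[0.05, 0.0, 0], [0, 0, 0]], [[0, 0, 0], [0, 0, 0]], [[0, 0, 0], [0, 0, 0]], [[0, 0, 0], [0, 0, 0]], [[0, 0, 0], [0, 0, 0]], [[0, 0, 0], [0, 0, 0]], [[0, 0, 0], [0, 0, 0]], [[0, 0, 0], [0, 0, 0]], [[0, 0, 0], [0, 0, 0]]])

```text
clock: 30.5
tool_pos: [0.5432, -0.0041, 0.0558]
eef_rot: [0.998, 0.066, -0.006, -0.0]
contact_force: [-11.2, 1.9, 2.8]
opening: 0.001
finger_force: 5.4
```

Call:
step_arm(increments=[[[0.05, 0.0, 0], [0, 0, 0]], [[0.05, 0.0, 0], [0, 0, 0]], [[0, 0, 0], [0, 0, 0]], [[0, 0, 0], [0, 0, 0]], [[0, 0, 0], [0, 0, 0]], [[0, 0, 0], [0, 0, 0]], [[0, 0, 0], [0, 0, 0]], [[0, 0, 0], [0, 0, 0]], [[0, 0, 0], [0, 0, 0]], [[0, 0, 0], [0, 0, 0]]])

```text
clock: 31.5
tool_pos: [0.5439, -0.004, 0.0558]
eef_rot: [0.998, 0.066, -0.006, -0.0]
contact_force: [-11.2, 2.6, 2.6]
opening: 0.006
finger_force: 5.7
```

Call:
step_arm(increments=[[[0.05, 0.03, 0.02], [0, 0, 0]], [[0.05, 0.0, 0], [0, 0, 0]], [[0, 0, 0], [0, 0, 0]], [[0, 0, 0], [0, 0, 0]], [[0, 0, 0], [0, 0, 0]], [[0, 0, 0], [0, 0, 0]], [[0, 0, 0], [0, 0, 0]], [[0, 0, 0], [0, 0, 0]], [[0, 0, 0], [0, 0, 0]], [[0, 0, 0], [0, 0, 0]]])

```text
clock: 32.5
tool_pos: [0.5473, -0.0034, 0.0558]
eef_rot: [0.998, 0.066, -0.004, -0.0]
contact_force: [-7.0, 2.7, -3.4]
opening: 0.005
finger_force: 3.5
```

Call:
step_arm(increments=[[[0.05, 0.0, 0], [0, 0, 0]], [[0.05, 0.0, 0], [0, 0, 0]], [[0, 0, 0], [0, 0, 0]], [[0, 0, 0], [0, 0, 0]], [[0, 0, 0], [0, 0, 0]], [[0, 0, 0], [0, 0, 0]], [[0, 0, 0], [0, 0, 0]], [[0, 0, 0], [0, 0, 0]], [[0, 0, 0], [0, 0, 0]], [[0, 0, 0], [0, 0, 0]]])

```text
clock: 33.5
tool_pos: [0.5506, -0.0035, 0.0564]
eef_rot: [0.998, 0.066, -0.001, -0.0]
contact_force: [-5.5, 1.3, -3.8]
opening: 0.004
finger_force: 2.4
```

Call:
step_arm(increments=[[[0.05, 0.0, -0.05], [0, 0, 0]], [[0.05, 0.0, -0.03], [0, 0, 0]], [[0, 0, 0], [0, 0, 0]], [[0, 0, 0], [0, 0, 0]], [[0, 0, 0], [0, 0, 0]], [[0, 0, 0], [0, 0, 0]], [[0, 0, 0], [0, 0, 0]], [[0, 0, 0], [0, 0, 0]], [[0, 0, 0], [0, 0, 0]], [[0, 0, 0], [0, 0, 0]]])

```text
clock: 34.5
tool_pos: [0.5523, -0.0033, 0.0563]
eef_rot: [0.998, 0.066, -0.001, -0.0]
contact_force: [-5.3, 2.9, 1.1]
opening: 0.008
finger_force: 2.5
```

Call:
step_arm(increments=[[[0.05, 0.0, 0], [0, 0, 0]], [[0.05, 0.0, 0], [0, 0, 0]], [[0, 0, 0], [0, 0, 0]], [[0, 0, 0], [0, 0, 0]], [[0, 0, 0], [0, 0, 0]], [[0, 0, 0], [0, 0, 0]], [[0, 0, 0], [0, 0, 0]], [[0, 0, 0], [0, 0, 0]], [[0, 0, 0], [0, 0, 0]], [[0, 0, 0], [0, 0, 0]]])

```text
clock: 35.5
tool_pos: [0.5523, -0.0033, 0.0562]
eef_rot: [0.998, 0.066, -0.002, -0.0]
contact_force: [-6.0, 3.2, 2.9]
opening: 0.002
finger_force: 3.4
```

Call:
step_arm(increments=[[[0.05, 0.0, 0], [0, 0, 0]], [[0.05, 0.03, 0.03], [0, 0, 0]], [[0, 0, 0], [0, 0, 0]], [[0, 0, 0], [0, 0, 0]], [[0, 0, 0], [0, 0, 0]], [[0, 0, 0], [0, 0, 0]], [[0, 0, 0], [0, 0, 0]], [[0, 0, 0], [0, 0, 0]], [[0, 0, 0], [0, 0, 0]], [[0, 0, 0], [0, 0, 0]]])

```text
clock: 36.5
tool_pos: [0.5522, -0.0033, 0.0563]
eef_rot: [0.998, 0.066, -0.003, -0.0]
contact_force: [-8.3, 2.2, 2.4]
opening: 0.007
finger_force: 4.0
```

Call:
step_arm(increments=[[[0.05, 0.0, 0], [0, 0, 0]], [[0.05, 0.0, 0], [0, 0, 0]], [[0, 0, 0], [0, 0, 0]], [[0, 0, 0], [0, 0, 0]], [[0, 0, 0], [0, 0, 0]], [[0, 0, 0], [0, 0, 0]], [[0, 0, 0], [0, 0, 0]], [[0, 0, 0], [0, 0, 0]], [[0, 0, 0], [0, 0, 0]], [[0, 0, 0], [0, 0, 0]]])

```text
clock: 37.5
tool_pos: [0.5522, -0.0033, 0.0563]
eef_rot: [0.998, 0.066, -0.004, -0.0]
contact_force: [-9.4, 2.3, 4.8]
opening: 0.003
finger_force: 4.8
```

Home: the force climbs with no further motion. Backing off slowly.

Call:
step_arm(increments=[[[-0.2, 0, 0], [0, 0, 0]], [[-0.2, 0, 0], [0, 0, 0]], [[-0.2, 0, 0], [0, 0, 0]], [[-0.3, 0, 0], [0, 0, 0]], [[-0.5, 0, 0], [0, 0, 0]], [[-1, 0, 0], [0, 0, 0]], [[-2, 0, 0], [0, 0, 0]], [[-3, 0, 0], [0, 0, 0]], [[-4, 0, 0], [0, 0, 0]], [[-4, 0, 0], [0, 0, 0]]])

```text
clock: 38.5
tool_pos: [0.4227, -0.0049, 0.0604]
eef_rot: [0.998, 0.065, -0.007, 0.001]
contact_force: [0.3, -0.9, -0.6]
opening: 0.007
finger_force: 0.0
```

Run:
```python
from gate import *
s,_=r.snapshot('scene'); save(cv2.resize(s[150:300,220:400],None,fx=4.4,fy=4,interpolation=cv2.INTER_CUBIC),'s6.png')
print(r.get_state()['contact_force'].round(1),r.get_state()['tool_pos'].round(3))
```

```text
lid 48 [ 0.09226633 -0.00373978  0.11585502] ((91.90604400634766, -3.6958980560302734), (14.266092300415039, 37.800174713134766), 16.293842315673828)
  return _methods._mean(a, axis=axis, dtype=dtype,
  ret = ret.dtype.type(ret / rcount)
Traceback (most recent call last):
  File "gate.py", line 13, in <module>
    print('gate',gate())
                 ~~~~^^
  File "gate.py", line 10, in gate
    return m.sum(),np.median(th[m]),th[m].min(),th[m].max()
                                    ~~~~~~~~~^^
ValueError: zero-size array to reduction operation minimum which has no identity
```

Run:
```python
from h import *
C=cal('scene'); s,d=r.snapshot('scene')
P=np.array([at_d('scene',u,v,d[v,u],C) for v in range(140,300) for u in range(220,400) if d[v,u]>0])
o=np.array([.570,-.0377]); a=np.radians(4.66); q=P[:,:2]-o
F=np.c_[q@[np.cos(a),np.sin(a)],q@[-np.sin(a),np.cos(a)],P[:,2]]*1000
m=(abs(F[:,2]-116)<7)&(F[:,0]>20)&(F[:,0]<150)&(abs(F[:,1])<90); print('lid',m.sum(),F[m].mean(0).round(1))
for y in range(-70,70,20):
    k=(abs(F[:,2]-89)<6)&(abs(F[:,1]-y)<10)&(F[:,0]<45)&(F[:,0]>-90); print(y,k.sum(),F[k,0].min().round() if k.any() else '',np.median(F[k,0]).round(1) if k.any() else '')
print(r.get_state()['contact_force'].round(1))
```

```text
lid 273 [ 79.3  -9.2 114.5]
-70 43 -6.0 5.3
-50 43 -4.0 5.7
-30 48 -4.0 4.9
-10 41 -5.0 4.8
10 44 -3.0 6.1
30 41 -3.0 6.6
50 41 -4.0 5.4
[ 0.6 -0.2  0.8]
```

The gate lies flat along the gateway at about 0 rad, shut and untouched. The jar stands upright at frame (79, -9) mm.

```bash
python3 -c "
from plant import r
print(r.finish_job())"
```

```text
the job is handed in; nothing more can be done
None
```

The jar stands upright and released on the frame's floor, the gate is shut and holding by its latch alone, and the job is handed in; the hand-in gave no verdict.

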